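# Index the cast tooth block to the curing lamp and hold it

## Robot

A 6-joint arm with a two-finger parallel gripper is mounted at the origin on the work surface. World frame = base frame: x ahead of the robot, y to its left, z up, the work surface at z = 0. Lengths are in mm, angles in degrees, forces in N, time in s.
With the tool pointing down it reaches from about 350 to 850 mm from the base axis. Payload 8.1 kg.
Tool frame: the origin (TCP) lies between the finger pads; the fingertips stand 8 mm ahead of it and the grasp point (between the pads) lies 11 mm behind it (r.tip_extent is the distance from the TCP to the fingertips, in mm); z points along the fingers, y is the direction in which the jaws open and shut (so a half turn about z gives the same grasp; the last joint's range is limited). The gripper opens to 85 mm and grips with 20 to 120 N. Pads are 22 mm wide; open, the fingers measure 114 mm over their backs; the gripper's body (76 mm by 85 mm) begins 54 mm behind the grasp point. The pads swing forward as they close: fully open they stand 13 mm farther back than shut.
Start: joints at [66.44, 7.471, 85.268, -0, 87.261, -4.893], TCP at [192.019, 568.449, 213.392] pointing down, gripper open.
Joint ranges: [-169.43, 169.43], [-51.17, 129.36], [1.28, 143.12], [-76.62, 256.62], [0, 156.53], [-152.29, 152.29]. Speed limits (degrees/s): [136.94, 136.94, 159.86, 180, 180, 180].

## Interface

Orientations are given as [roll, pitch, yaw] about the fixed x, y, z axes, in that order (R = Rz(yaw) Ry(pitch) Rx(roll)).
In Python, from bench import sensors, viewer, hand_in, r gives the robot as it stands. The module is installed in compiled form; this text tells all that it offers.
- The arm moves only by the tool move_arm, never from a script. Its argument "rows" is a list that holds one entry, the list of rows, each a list of 6 numbers: the shift along the tool's x, y, z in m, then the turn, a rotation vector about the tool's x, y, z in degrees. In form: [[[tx, ty, tz, rx, ry, rz], ...]]. A call has 1 to 20 rows; each row is the pose to reach, as a shift and turn from the pose commanded when the call began, along the tool's axes at that moment; what a row does not reach only later rows make up. A row lasts 1/10 s, in which the tool goes at most 50 mm and 8.59 degrees, less where a joint would pass 70% of its speed; a pose out of reach is approached as far as the arm can. A call with a gripper value outside its range is refused whole. "grip" is the opening, from 0 (shut) to 1 (fully open), set as the call begins (left out, the last holds). The fingers move at their own pace and stop on an object; "newtons" is the grip in N (left out, the last holds). Time passes only in rows, so rows that repeat a pose let the fingers close. It gives the time, the measured TCP pose, the force and the opening at its end, in the units of the state.
- sensors.sense(): the state, without advancing time (a new reading comes with each control period).
- viewer.snapshot(name): name is "side" or "top"; returns a dict with "color" (400x640x3 uint8, red, green, blue), "camera_matrix" (3x3 intrinsics, pixels), "R" (3x3) and "t" (3): a world point X has camera coordinates R X + t. Camera axes: x right, y down, z forward; pixel columns grow to the right and rows downward; lengths in mm; the calibration is good to about 2 mm. A picture is of the moment at which its call begins. There is no depth.
- hand_in(): hands the job in, once; it reports no verdict.
The state is a dict: "time": time; "joint_pos": joint angles; "qd": joint speeds; "joint_efforts": joint torques, N m; "tool_pos": TCP position; "tcp_rot": TCP orientation; "ft_force": force on the tool from outside, world axes, zero at the start; "wrist_torque": the same for the moment, N m; "finger_gap": finger opening in mm.
Only numpy, scipy, OpenCV 4.12 (cv2) and the standard library are available. Lean on these libraries where they do the work, as an engineer would, in place of code of your own. Each camera call takes 0.05 s, during which the arm holds its last target.

## Task

Lift the ivory tooth block out of the open teal mould and seat it flat in the blue-walled nest of the round turntable, teeth up, while the turntable is still at its starting stop. Then take the black knob in the middle of the turntable and turn it clockwise (seen from above) by three clicks, no further, so that the block faces the curing lamp. The knob springs back if it is let go, so finish while still holding it at the third click; leave the carton, the jar and the shade card where they are.

Things in the scene. Friction and masses are not known exactly. Their poses are not given: they have to be found in the camera images.
- block: Loose ivory block with four tooth crowns on top, about 60 g. Body 18 mm (x) by 44 mm (y) by 24 mm high with flat upright sides; the crowns raise it to 33 to 35 mm. Origin: centre of its underside; z up, y along the row of teeth. The same when turned half a turn. Grip it across its 18 mm width, on the flat sides, 13 to 24 mm above its underside.
- mould: Fixed teal mould, 62 mm (x) by 90 mm (y) by 16 mm high, open on top. Origin: centre of its underside. Its cavity (21 by 47 mm, 10 mm deep, floor 6 mm above the origin) holds the block loosely, long sides of both along y; the upper 14 mm of the block's flat sides and its teeth stand out of it. Lift the block straight up.
- stand: Fixed white foot of the turntable, with the lamp on it. Origin: on the turntable's axis, at the work surface. The nest starts in its +y direction. The third stop brings the nest 72 degrees clockwise (from above) of that, in front of the lamp. Marks round the disc on the work surface show the stops, the third one orange, on the lamp's foot.
- lamp_tip (a point): Tip of the curing lamp, a white wand with an orange shield (60 mm across), fixed to the stand; 123 mm from the axis, 66 mm above the work surface. The wand lies level, 24 mm thick, and reaches 265 mm from the axis.
- turntable (a joint): Angle of turntable and knob, rad: 0 at the start (an end stop), growing clockwise from above. Clicks every 24 degrees: 0.419, 0.838, third 1.257; travel ends at 2.094. A return spring pulls to 0 with 0.05 N m at 0, 0.075 N m at the third stop; the clicks add 0.035 N m either way: torque rises past each stop, drops before the next, and at a stop is the spring's alone. It turns back when let go.
- nest (a point): Centre of the nest's floor, on the aluminium disc (220 mm across, top 42 mm above the work surface), 78 mm from the axis; turns with the disc. Pocket with blue walls 6 mm high, 3 mm thick, inside 26 mm (x) by 52 mm (y); z up, y radially outward, so the row of teeth lies radially. A seated block's underside is at this height.
- knob: Black bar knob on a steel stem of 18 mm diameter, on the turntable's axis; turns with the turntable. Bar 44 mm long (x), 14 mm wide (y), 26 mm high. Origin: centre of the bar, 107 mm above the work surface, the height to grip it; grip it from above across its 14 mm width. A seated block's top is 30 mm below this point. The white line on top marks +x.
- carton: Loose mauve carton, bystander, 45 by 105 by 26 mm; origin at the centre of its underside. Leave it alone.
- jar: Loose small white jar with a grey cap, bystander, 37 mm across, 34 mm high; origin at the centre of its underside. Leave it alone.
- shade_tab: Loose white card with four small tooth samples, bystander, 30 by 60 by 11 mm; origin at the centre of its underside. Leave it alone.
Mind the look-alikes: they are no part of the job. There is more than one size of the block; the one meant has the size given above. There is more than one size of the mould; the job needs the larger.

How it is judged:
By the outcome, as a careful person would: the job done as asked, in the order asked, and still so for the second after the job is handed in, while the arm keeps its last pose, push and grip.
It also fails if it takes over 51 s, if anything falls off the work surface, if the arm or the gripper's body presses on something with over 40 N, if the wrist force passes 120 N, or if a joint passes its speed limit or range.

## Working session

There is one attempt and no reset: what is moved stays moved. The work goes in short steps, Python scripts to look and compute and a tool call to move; the robot and the scene stay as the last step left them, time stands still between calls to the robot, and variables do not carry over. Pictures are saved under pics/ and viewed, and the job is handed in when it is done.

Besides the shell and the picture viewer there is one more tool, called after "Call:" by a JSON object that holds its "method" and its "body". move_arm: Moves the arm, as the interface text tells. Its arguments: {"type":"object","properties":{"rows":{"type":"array","items":{"type":"array","items":{"type":"array","items":{"type":"number"}}}},"grip":{"type":"number"},"newtons":{"type":"number"}},"required":["rows"]}

```bash
mkdir -p pics
python3 - <<'E'
from bench import sensors, viewer, r
import cv2, numpy as np, pickle
for n in ("side","top"):
    s=viewer.snapshot(n); pickle.dump(s,open(n+"0.pkl","wb"))
    cv2.imwrite(f"pics/{n}0.png",s["color"][:,:,::-1])
    print(n,np.round(s["camera_matrix"],1).tolist(),np.round(s["R"],3).tolist(),np.round(s["t"],1).tolist())
print(sensors.sense(), r.tip_extent)
E
```

```text
side [[502.0, 0.0, 323.3], [0.0, 502.0, 200.1], [0.0, 0.0, 1.0]] [[-0.984, -0.179, -0.014], [-0.108, 0.655, -0.748], [0.143, -0.735, -0.663]] [595.4, 50.9, 1059.4]
top [[419.1, 0.0, 314.0], [0.0, 419.1, 193.7], [0.0, 0.0, 1.0]] [[-0.003, -0.999, -0.033], [-0.986, 0.009, -0.164], [0.164, 0.032, -0.986]] [133.2, 603.0, 794.1]
{'time': 0.1, 'joint_pos': array([ 6.64396136e+01,  7.51063131e+00,  8.53259244e+01, -5.20678841e-04,
        8.72607088e+01, -4.89181957e+00]), 'qd': array([ 0.06895148, -0.10927595, -0.09851568, -0.04222093,  0.03521136,
       -0.06097978]), 'joint_efforts': array([ 1.33746007e-04, -5.70939696e+01, -5.01949275e+01, -2.12780328e-04,
        7.86923716e-03,  1.12224761e-04]), 'tool_pos': array([191.80885722, 567.94428812, 212.4232638 ]), 'tcp_rot': array([-1.79903045e+02, -7.77604762e-03,  1.61331452e+02]), 'ft_force': array([ 0.04504332, -0.6311881 , -0.15000418]), 'wrist_torque': array([-0.00410762, -0.08403636, -0.0291355 ]), 'finger_gap': 85.35739186968573} 8.0
```

View pics/side0.png

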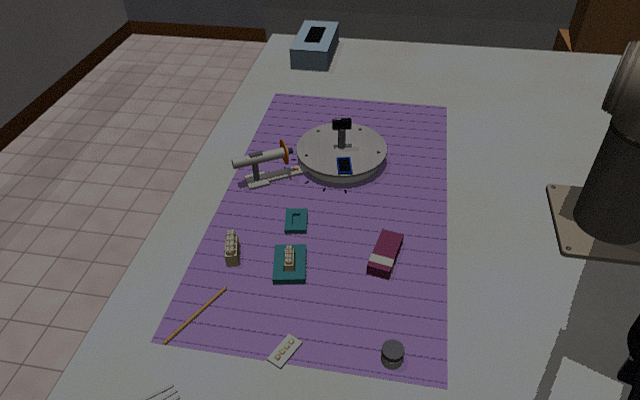

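View pics/top0.png

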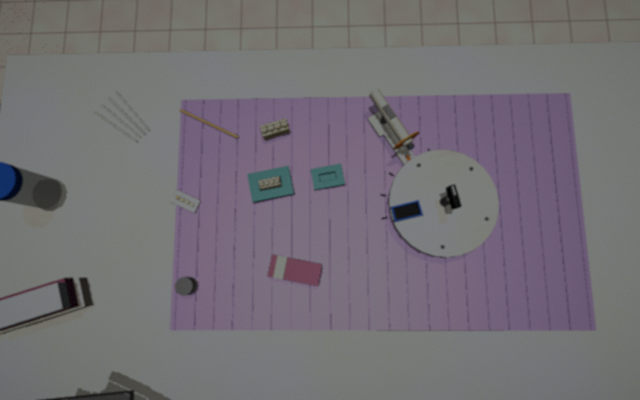

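```bash
cat > h.py <<'E'
import numpy as np,cv2,pickle
def load(n): return pickle.load(open(n+".pkl","rb"))
def ray(s,uv,z):
    uv=np.atleast_2d(np.array(uv,float)); K,R,t=[np.array(s[k],float) for k in("camera_matrix","R","t")]
    d=(R.T@np.linalg.inv(K)@np.c_[uv,np.ones(len(uv))].T).T; c=-R.T@t
    return c+d*((z-c[2])/d[:,2])[:,None]
def proj(s,X):
    X=np.atleast_2d(np.array(X,float)); K,R,t=[np.array(s[k],float) for k in("camera_matrix","R","t")]
    p=(K@(R@X.T+t[:,None])).T; return p[:,:2]/p[:,2:]
def crop(s,x0,y0,x1,y1,k,fn,pts=None):
    im=cv2.resize(s["color"][y0:y1,x0:x1,::-1],None,fx=k,fy=k,interpolation=cv2.INTER_CUBIC)
    im=np.clip(im*1.5,0,255).astype(np.uint8)
    if pts is not None:
        for p in pts: cv2.circle(im,(int((p[0]-x0+.5)*k),int((p[1]-y0+.5)*k)),2,(0,0,255),-1)
    cv2.imwrite(fn,im)
E
python3 - <<'E'
from h import *
a=load("top0");b=load("side0")
crop(a,235,105,355,215,6,"pics/c1.png"); crop(a,360,80,510,265,3,"pics/c2.png")
crop(b,215,190,325,295,5,"pics/c3.png"); crop(b,225,105,395,205,4,"pics/c4.png")
E
```

```text
(no output)
```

View pics/c1.png

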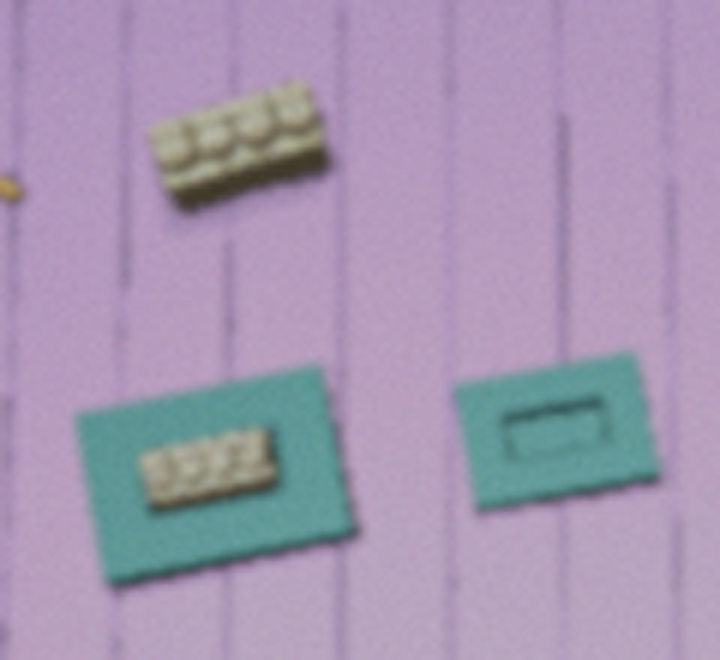

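View pics/c2.png

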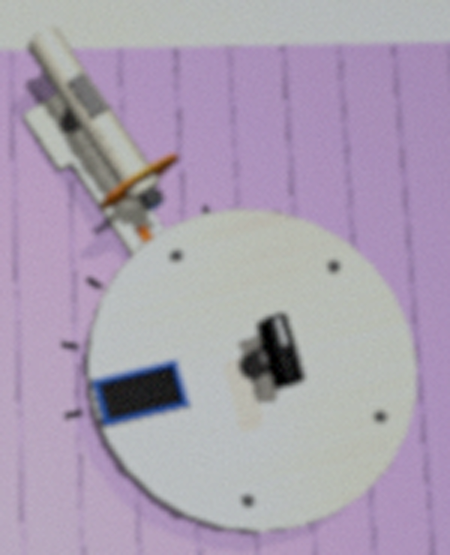

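View pics/c3.png

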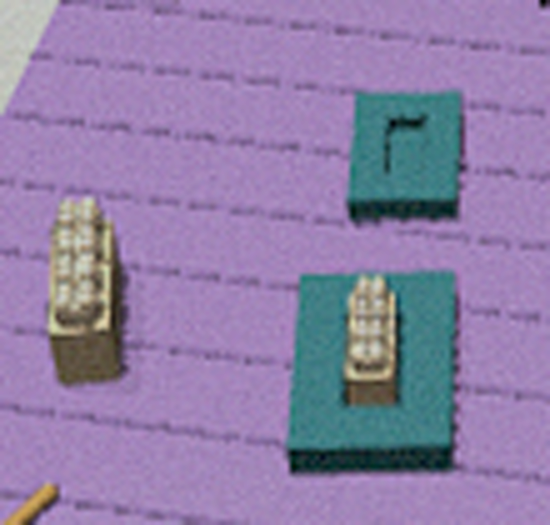

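View pics/c4.png

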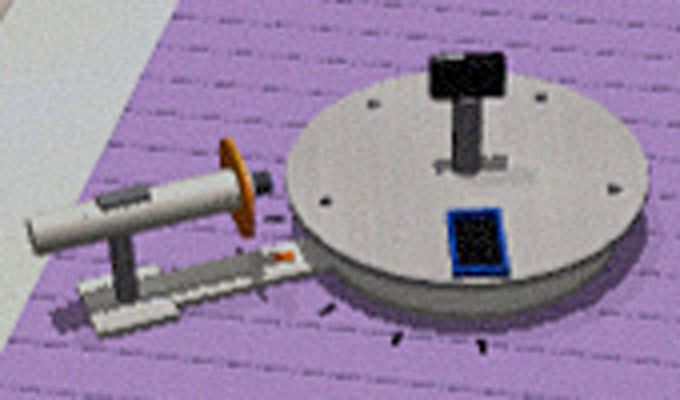

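Candidates: block in the large mould (top 270,183 / side 289,258), and a bigger loose block (top 275,129 / side 231,247). Moulds: large (270,184) and small, empty (327,177). I choose the block in the large mould and measure both to check.

```bash
cat > m.py <<'E'
from h import *
def rect(s,mask,z,name,hull=True):
    c,_=cv2.findContours(mask.astype(np.uint8),cv2.RETR_EXTERNAL,cv2.CHAIN_APPROX_NONE)
    for k in sorted(c,key=cv2.contourArea,reverse=True)[:3]:
        if cv2.contourArea(k)<25: continue
        P=ray(s,k[:,0,:],z)[:,:2].astype(np.float32)
        (cx,cy),(w,h),an=cv2.minAreaRect(P)
        print(name,"pix",np.round(k[:,0].mean(0)),"c",round(cx,1),round(cy,1),"wh",round(w,1),round(h,1),"ang",round(an,2))
def run(a,b):
  for n,s in(("top",a),("side",b)):
    im=cv2.GaussianBlur(s["color"],(3,3),0); hsv=cv2.cvtColor(im,cv2.COLOR_RGB2HSV); H,S,V=[hsv[:,:,i].astype(int) for i in range(3)]
    yy,xx=np.mgrid[:400,:640]
    rect(s,(H>80)&(H<98)&(S>90)&(V>50),16,n+" teal")
    reg=(xx>225)&(xx<360)&(yy>100)&(yy<210) if n=="top" else (xx>200)&(xx<320)&(yy>195)&(yy<300)
    rect(s,(H>15)&(H<40)&(S>25)&(V>70)&reg,30,n+" ivory")
    rect(s,(H>98)&(H<122)&(S>130)&(V>60)&(xx>290),48,n+" blue")
    reg=(xx>430)&(xx<470)&(yy>180)&(yy<220) if n=="top" else (xx>325)&(xx<360)&(yy>110)&(yy<135)
    rect(s,(V<50)&reg,120,n+" knob")
    reg=(xx>375)&(xx<520)&(yy>135)&(yy<270) if n=="top" else (xx>290)&(xx<395)&(yy>110)&(yy<190)
    rect(s,(S<50)&reg,42,n+" disc")
if __name__=="__main__": run(load("top0"),load("side0"))
E
python3 m.py
```

```text
top teal pix [270. 184.] c 631.6 223.4 wh 57.0 82.6 ang 11.83
top teal pix [328. 177.] c 646.1 102.3 wh 39.8 57.2 ang 10.27
top ivory pix [274. 128.] c 751.4 215.0 wh 23.4 54.5 ang 17.26
top ivory pix [270. 183.] c 630.9 223.2 wh 15.5 41.3 ang 10.95
top knob pix [451. 199.] c 581.1 -125.7 wh 33.5 35.4 ang 61.41
top disc pix [420. 213.] c 586.8 -118.9 wh 246.1 273.3 ang 88.42
top disc pix [470. 264.] c 462.7 -177.1 wh 13.5 19.4 ang 89.79
side teal pix [289. 262.] c 631.3 226.0 wh 61.0 87.6 ang 9.91
side teal pix [295. 219.] c 644.5 108.3 wh 43.8 64.2 ang 9.93
side ivory pix [231. 244.] c 751.4 211.2 wh 23.2 71.6 ang 15.19
side ivory pix [289. 257.] c 631.8 224.2 wh 17.1 51.9 ang 12.88
side knob pix [342. 125.] c 580.9 -102.2 wh 41.4 65.6 ang 9.06
side disc pix [336. 150.] c 585.4 -120.6 wh 263.0 219.7 ang 81.95
```

```bash
cat > m2.py <<'E'
from h import *
from scipy.optimize import least_squares
def blue(s,n,pr=True,z=48):
    hsv=cv2.cvtColor(cv2.GaussianBlur(s["color"],(3,3),0),cv2.COLOR_RGB2HSV); H,S,V=[hsv[:,:,i].astype(int) for i in range(3)]
    m=((H>104)&(H<125)&(S>130)&(V>40)).astype(np.uint8); yy,xx=np.mgrid[:400,:640]; m[(xx<300)]=0
    m=cv2.morphologyEx(m,cv2.MORPH_CLOSE,np.ones((5,5),np.uint8))
    c=max(cv2.findContours(m,0,1)[0],key=cv2.contourArea)
    P=ray(s,c[:,0],z)[:,:2].astype(np.float32); r=cv2.minAreaRect(P); print(n,"blue",c[:,0].mean(0),r); return r
if __name__=="__main__":
  for n in("top","side"):
    s=load(n+"0"); blue(s,n)
    g=cv2.GaussianBlur(cv2.cvtColor(s["color"],cv2.COLOR_RGB2HSV)[:,:,1].astype(np.float32),(0,0),1.2)
    # radial search for the saturation step at the rim
    c=np.array([583,-124.])
    for it in range(4):
        pts=[]
        for th in np.deg2rad(np.arange(0,360,4)):
            rr=np.arange(98,122,.5); X=np.c_[c[0]+rr*np.cos(th),c[1]+rr*np.sin(th),np.full(len(rr),42)]
            uv=proj(s,X).astype(np.float32); v=cv2.remap(g,uv[:,0].copy()[None],uv[:,1].copy()[None],1)[0]
            d=np.gradient(v); i=d.argmax()
            if d[i]>2 and 0<i<len(rr)-1: pts.append(X[i,:2])
        pts=np.array(pts)
        f=least_squares(lambda p:np.hypot(*(pts-p[:2]).T)-p[2],[*c,110],loss="soft_l1",f_scale=1.); c=f.x[:2]
    print(n,"disc",f.x,len(pts),np.abs(f.fun).mean())
    g2=s["color"].max(2)
E
python3 m2.py
python3 - <<'E'
from h import *
a=load("top0");b=load("side0")
crop(a,425,170,475,220,12,"pics/k1.png");crop(b,320,105,370,185,7,"pics/k2.png")
E
```

```text
top blue [406.09459459 210.86486486] ((568.3651123046875, -54.87579345703125), (27.133638381958008, 54.144386291503906), 13.672204971313477)
top disc [ 586.52123943 -130.93523785  110.18937021] 86 0.8980865273903869
side blue [343.87037037 165.44444444] ((566.5013427734375, -51.92586135864258), (30.345399856567383, 60.46461868286133), 13.802766799926758)
side disc [ 584.14473831 -129.21882281  110.13800131] 61 1.2209492655525007
```

View pics/k1.png

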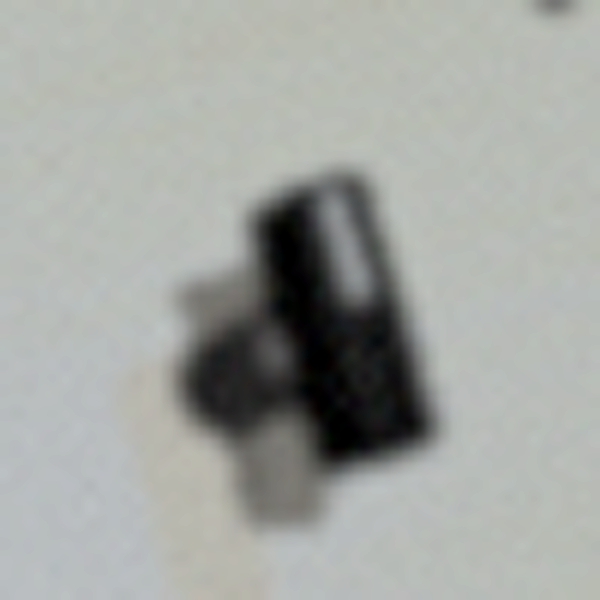

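View pics/k2.png

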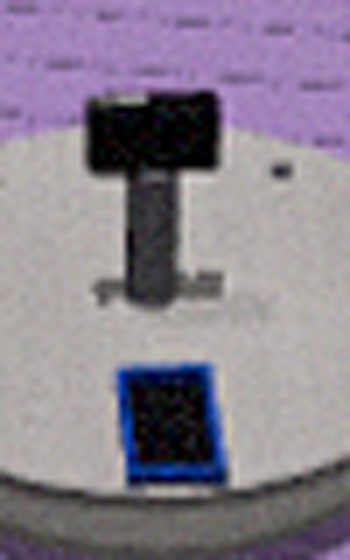

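```bash
cat > p.py <<'E'
import numpy as np,sys
def go(cur,tgt):  # x,y,z,yaw tool down
    c=np.array(cur,float);t=np.array(tgt,float);d=t-c;y=np.deg2rad(c[3])
    tx=np.array([np.cos(y),np.sin(y)]);ty=np.array([np.sin(y),-np.cos(y)])
    print("tool shift mm",np.round([d[:2]@tx,d[:2]@ty,-d[2]],1),"rz",round(-d[3],2))
def at(cur,row): # commanded pose after row (m,deg)
    c=np.array(cur,float);y=np.deg2rad(c[3]);r=np.array(row)*1e3
    print("cmd now",np.round([c[0]+r[0]*np.cos(y)+r[1]*np.sin(y),c[1]+r[0]*np.sin(y)-r[1]*np.cos(y),c[2]-r[2],c[3]-row[3]],2))
E
python3 -c "
from p import *
go([192.02,568.45,213.39,161.333],[631.3,223.6,130,101.3])"
python3 - <<'E'
from h import *
print(ray(load("top0"),[[456,196.5]],120), ray(load("side0"),[[320+153/7,105+97/7]],120))
E
```

```text
tool shift mm [-526.5 -186.1   83.4] rz 60.03
[[ 584.89092898 -132.92378848  120.        ]] [[ 583.59300585 -131.32310634  120.        ]]
```

Call:
{"method": "move_arm", "body": {"rows": [[[-0.03,-0.01,0.005,0,0,4],[-0.06,-0.02,0.01,0,0,8],[-0.1,-0.035,0.015,0,0,12],[-0.14,-0.05,0.02,0,0,16],[-0.18,-0.065,0.03,0,0,20],[-0.22,-0.08,0.035,0,0,25],[-0.26,-0.09,0.04,0,0,30],[-0.3,-0.105,0.05,0,0,35],[-0.34,-0.12,0.055,0,0,40],[-0.38,-0.135,0.06,0,0,45],[-0.42,-0.15,0.065,0,0,50],[-0.46,-0.165,0.07,0,0,55],[-0.49,-0.175,0.077,0,0,58],[-0.515,-0.182,0.081,0,0,60],[-0.5265,-0.186,0.0834,0,0,60],[-0.5265,-0.186,0.0834,0,0,60],[-0.5265,-0.186,0.0834,0,0,60],[-0.5265,-0.186,0.0834,0,0,60]]], "grip": 0.5, "newtons": 45}}

```text
time: 1.9
tool_pos: [630.4, 224.9, 130.3]
tcp_rot: [180.0, -0.0, 101.4]
ft_force: [-1.2, 0.6, -0.0]
finger_gap: 42.6
```

```bash
python3 - <<'E'
from bench import sensors, viewer
from h import *
s=viewer.snapshot("side"); pickle.dump(s,open("side1.pkl","wb")); crop(s,220,130,380,300,4.4 and 4,"pics/s1.png")
x=sensors.sense(); print(x["time"],x["tool_pos"],x["tcp_rot"],x["finger_gap"],x["ft_force"],x["joint_pos"])
E
python3 -c "
from p import *
at([192.02,568.45,213.39,161.333],[-.5265,-.186,.0834,60])"
```

```text
1.95 [630.51627061 224.99002415 130.47906805] [ 1.79981213e+02 -1.64045277e-02  1.01444886e+02] 42.557637059027314 [-0.52096921 -0.16126502 -0.19077639] [1.52432226e+01 2.08062999e+01 7.84647263e+01 1.53249928e-02
 8.07091418e+01 3.79586777e+00]
cmd now [631.29 223.72 129.99 101.33]
```

View pics/s1.png

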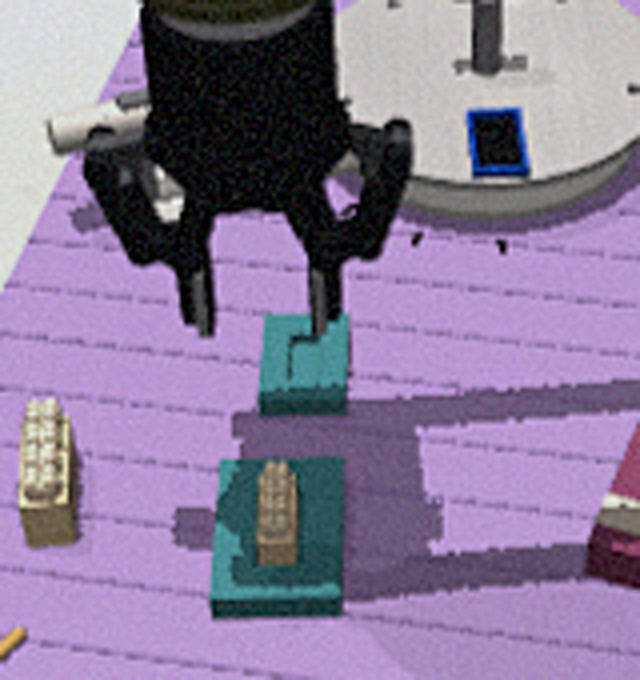

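Run:
```python
from h import *
s=load("side1"); print(proj(s,[[630.5,225,122],[630.5,225,118],[630.5,225,27]]))
```

```text
[[286.09938343 221.76190382]
 [286.24033306 223.35680358]
 [289.2378768  257.27517504]]
```

Call:
{"method": "move_arm", "body": {"rows": [[[0,0,0.015,0,0,0],[0,0,0.035,0,0,0],[0,0,0.055,0,0,0],[0,0,0.07,0,0,0],[0,0,0.08,0,0,0],[0,0,0.085,0,0,0],[0,0,0.085,0,0,0],[0,0,0.085,0,0,0],[0,0,0.085,0,0,0]]]}}

```text
time: 2.85
tool_pos: [632.2, 224.0, 46.3]
tcp_rot: [179.9, -0.0, 101.3]
ft_force: [0.1, 0.3, 1.2]
finger_gap: 42.3
```

Run:
```python
from bench import sensors, viewer
from h import *
for n,c in(("side",(250,190,330,290)),("top",(230,150,310,220))):
    s=viewer.snapshot(n); pickle.dump(s,open(n+"2.pkl","wb")); crop(s,*c,6,f"pics/{n}2.png")
x=sensors.sense(); print(x["time"],x["tool_pos"],x["tcp_rot"],x["finger_gap"],x["ft_force"])
```

```text
2.95 [631.96814162 223.89480771  46.0275592 ] [ 1.79908706e+02 -6.29212818e-03  1.01334543e+02] 42.54250078005365 [-0.33196256  0.08302887  0.49399742]
```

View pics/side2.png

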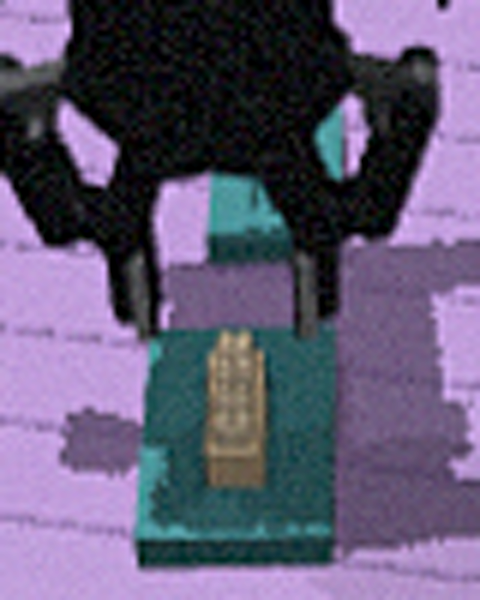

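View pics/top2.png

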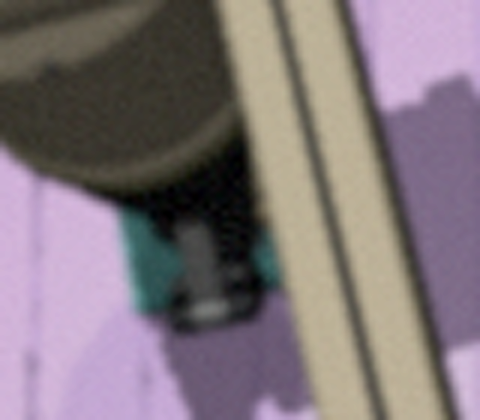

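Run:
```python
from h import *
s=load("side2");t=load("top2")
print("side c",-s["R"].T@s["t"],"top c",-t["R"].T@t["t"])
for z in(20,38,50,60): print(z,ray(s,[[275,245.8],[300.8,245.8]],z)[:,:2].round(1).tolist(), ray(t,[[265,202],[258,199],[272.5,202]],z)[:,:2].round(1).tolist())
print(proj(s,[[632,224,38],[632,224,58],[632,235,38]]))
u=np.array([np.cos(np.deg2rad(11.3)),np.sin(np.deg2rad(11.3))]);v=np.array([-u[1],u[0]])
for dz in (38,):
  P=[np.r_[np.array([632,223.9])+a*u+b*v,dz] for a in(-21,21) for b in(-11,11)]
  print(proj(s,P),proj(t,P))
```

```text
side c [439.54688204 851.2130583  749.38682583] top c [464.59865325 102.05546012 886.39049066]
20 [[667.3, 193.9], [616.6, 185.4]] [[592.4, 233.5], [598.9, 248.4], [592.2, 217.7]]
38 [[661.7, 210.1], [612.2, 201.8]] [[589.7, 230.8], [596.1, 245.4], [589.6, 215.3]]
50 [[658.0, 220.9], [609.3, 212.8]] [[588.0, 229.0], [594.2, 243.3], [587.8, 213.7]]
60 [[654.8, 229.9], [606.9, 221.9]] [[586.5, 227.4], [592.7, 241.6], [586.4, 212.4]]
[[288.25137316 252.92243468]
 [287.60710127 245.72765473]
 [286.91789166 257.16742998]]
[[299.34590158 248.4061859 ]
 [299.13613096 256.93291261]
 [277.57384775 248.90364705]
 [276.98746581 257.44030944]] [[275.69863709 190.47158897]
 [265.25001672 192.62609679]
 [271.98465659 170.99259843]
 [261.62043628 173.12949736]]
```

Call:
{"method": "move_arm", "body": {"rows": [[[0,0,0.005,0,0,0],[0,0,0.01,0,0,0],[0,0,0.014,0,0,0],[0,0,0.014,0,0,0],[0,0,0.014,0,0,0]]]}}

```text
time: 3.45
tool_pos: [631.0, 223.7, 30.6]
tcp_rot: [-180.0, 0.0, 101.3]
ft_force: [-0.5, 0.4, 0.0]
finger_gap: 42.7
```

Run:
```python
from bench import sensors, viewer
from h import *
for n,c in(("side",(250,200,330,290)),):
    s=viewer.snapshot(n); pickle.dump(s,open(n+"3.pkl","wb")); crop(s,*c,6,f"pics/{n}3.png")
x=sensors.sense(); print(x["time"],x["tool_pos"],x["tcp_rot"],x["finger_gap"],x["ft_force"])
```

```text
3.5 [631.23220218 223.71856134  30.87909638] [-1.79987034e+02  4.32559746e-04  1.01333030e+02] 42.79514650917457 [ 0.51891695 -0.50644136  0.86461124]
```

View pics/side3.png

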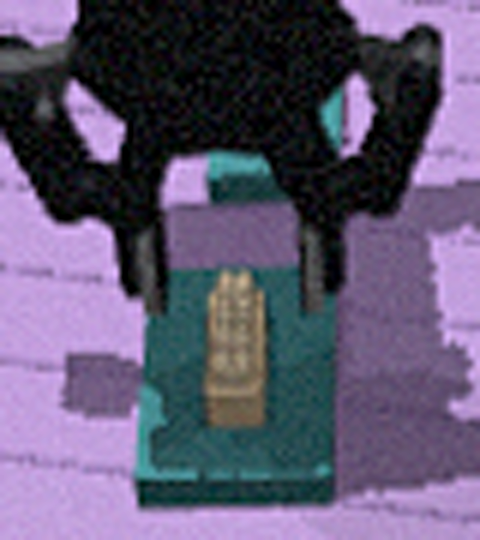

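Run:
```python
from h import *
s=load("side3")
u=np.array([np.cos(np.deg2rad(11.3)),np.sin(np.deg2rad(11.3))]);v=np.array([-u[1],u[0]]);c=np.array([631.2,223.7])
def pt(a,b,z): return np.r_[c+a*u+b*v,z]
def pp(P): return ((proj(s,P)-[250,200])*6).round()
print("body front/back",pp([pt(0,40,96),pt(0,-40,96)]))
print("tip front/back",pp([pt(21,11,23),pt(21,-11,23),pt(-21,11,23),pt(-21,-11,23)]))
print("tip front z 29,36,43",pp([pt(21,11,29),pt(21,11,36),pt(21,11,43)]))
print("block top front/back", pp([pt(0,22,30),pt(0,-22,30),pt(0,22,16)]))
print("mould top front/back", pp([pt(0,45,16),pt(0,-45,16),pt(0,45,0)]))
```

```text
body front/back [[216. 284.]
 [225.  99.]]
tip front/back [[168. 376.]
 [171. 325.]
 [300. 373.]
 [301. 322.]]
tip front z 29,36,43 [[167. 364.]
 [165. 349.]
 [163. 334.]]
block top front/back [[231. 386.]
 [236. 284.]
 [234. 415.]]
mould top front/back [[232. 472.]
 [241. 262.]
 [235. 504.]]
```

Run:
```python
from h import *
t=load("top2")
u=np.array([np.cos(np.deg2rad(11.3)),np.sin(np.deg2rad(11.3))]);v=np.array([-u[1],u[0]]);c=np.array([632,223.9])
for a in(-30,-45,-55):
  for z in(40,70,100,130): print(a,z,proj(t,np.r_[c+a*u,z]).round(1), end=" ")
  print()
s=load("side3");crop(s,220,100,360,290,3.5 and 3,"pics/s3b.png")
crop(t,180,100,320,230,4,"pics/t2b.png")
```

```text
-30 40 [[271.1 195.6]] -30 70 [[269.1 193.2]] -30 100 [[266.9 190.6]] -30 130 [[264.6 187.8]] 
-45 40 [[272.5 202.7]] -45 70 [[270.5 200.5]] -45 100 [[268.3 198.2]] -45 130 [[266.  195.7]] 
-55 40 [[273.4 207.4]] -55 70 [[271.4 205.4]] -55 100 [[269.3 203.3]] -55 130 [[267.  200.9]]
```

View pics/s3b.png

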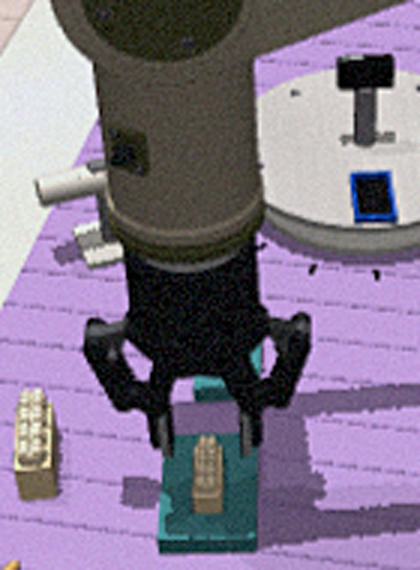

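View pics/t2b.png

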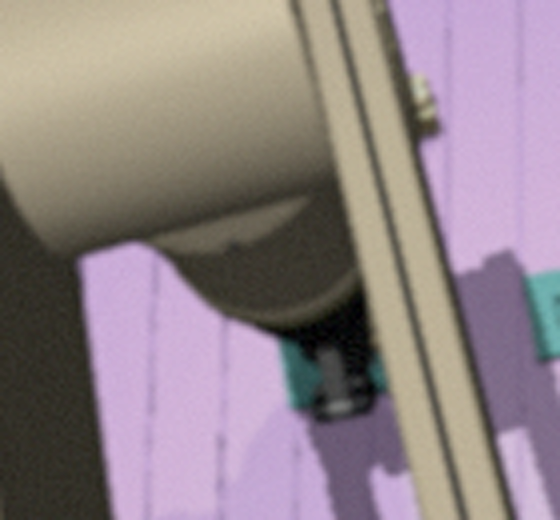

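Call:
{"method": "move_arm", "body": {"rows": [[[0,0,0.002,0,0,0],[0,0,0.004,0,0,0],[0,0,0.004,0,0,0],[0,0,0.004,0,0,0]]]}}

```text
time: 3.9
tool_pos: [631.2, 223.7, 26.9]
tcp_rot: [-180.0, 0.0, 101.3]
ft_force: [-0.6, -0.0, -0.6]
finger_gap: 42.8
```

Call:
{"method": "move_arm", "body": {"rows": [[[0,0,0,0,0,0],[0,0,0,0,0,0],[0,0,0,0,0,0],[0,0,0,0,0,0],[0,0,0,0,0,0],[0,0,0,0,0,0]]], "grip": 0.26, "newtons": 20}}

```text
time: 4.5
tool_pos: [631.3, 223.7, 27.0]
tcp_rot: [180.0, 0.0, 101.3]
ft_force: [-0.6, -0.1, 0.3]
finger_gap: 22.0
```

Run:
```python
from bench import sensors, viewer
from h import *
for n,c in(("side",(250,200,330,290)),):
    s=viewer.snapshot(n); pickle.dump(s,open(n+"4.pkl","wb")); crop(s,*c,6,f"pics/{n}4.png")
x=sensors.sense(); print(x["time"],x["tool_pos"],x["tcp_rot"],x["finger_gap"],x["ft_force"])
```

```text
4.55 [631.28622079 223.70617526  26.98890667] [-1.79999454e+02  1.43221757e-03  1.01332109e+02] 22.290983585737827 [-0.37080827 -0.13190869  0.25733015]
```

View pics/side4.png

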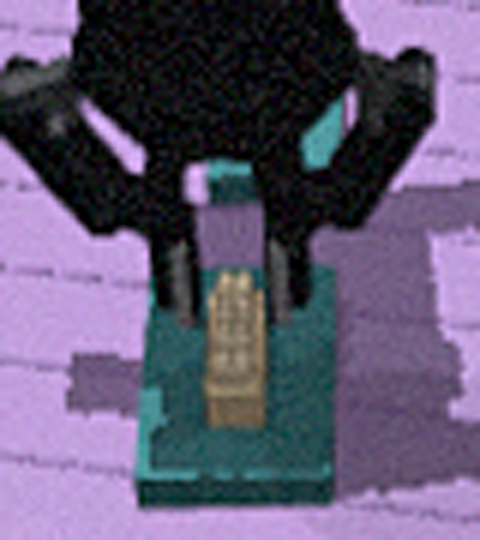

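Call:
{"method": "move_arm", "body": {"rows": [[[0,0,0,0,0,0],[0,0,0,0,0,0],[0,0,0,0,0,0],[0,0,0,0,0,0]]], "grip": 0.14, "newtons": 20}}

```text
time: 4.95
tool_pos: [631.3, 223.7, 27.0]
tcp_rot: [180.0, 0.0, 101.3]
ft_force: [-1.0, -0.5, -0.1]
finger_gap: 11.6
```

Run:
```python
from bench import sensors, viewer
from h import *
for n,c in(("side",(250,200,330,290)),):
    s=viewer.snapshot(n); pickle.dump(s,open(n+"5.pkl","wb")); crop(s,*c,6,f"pics/{n}5.png")
x=sensors.sense(); print(x["time"],x["tool_pos"],x["tcp_rot"],x["finger_gap"],x["ft_force"])
```

```text
5.0 [631.30105406 223.7383326   27.01035784] [1.79998503e+02 2.92471266e-04 1.01334254e+02] 11.999181767270963 [-0.42460156 -0.63016237 -0.1955109 ]
```

View pics/side5.png

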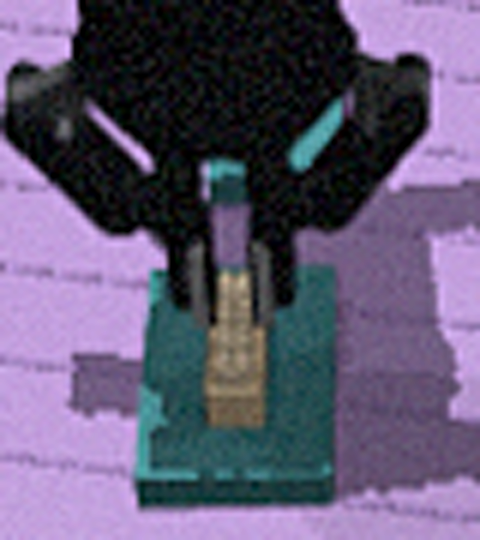

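The fingers close above the block: the tips really stand well above the reported TCP − 8 mm (about 25 mm by the picture). I'll reopen and go down stepwise with force and picture checks.

Call:
{"method": "move_arm", "body": {"rows": [[[0,0,0,0,0,0],[0,0,0,0,0,0],[0,0,0,0,0,0],[0,0,0,0,0,0],[0,0,0,0,0,0]]], "grip": 0.4}}

```text
time: 5.5
tool_pos: [631.3, 223.7, 27.0]
tcp_rot: [180.0, -0.0, 101.3]
ft_force: [-0.7, 0.3, -0.5]
finger_gap: 34.0
```

Call:
{"method": "move_arm", "body": {"rows": [[[0,0,0.004,0,0,0],[0,0,0.008,0,0,0],[0,0,0.011,0,0,0],[0,0,0.013,0,0,0],[0,0,0.013,0,0,0],[0,0,0.013,0,0,0]]]}}

```text
time: 6.1
tool_pos: [631.3, 223.7, 14.0]
tcp_rot: [-180.0, 0.0, 101.3]
ft_force: [-0.0, -0.2, -0.1]
finger_gap: 33.9
```

Run:
```python
from bench import sensors, viewer
from h import *
for n,c in(("side",(250,200,330,290)),):
    s=viewer.snapshot(n); pickle.dump(s,open(n+"6.pkl","wb")); crop(s,*c,6,f"pics/{n}6.png")
x=sensors.sense(); print(x["time"],x["tool_pos"],x["tcp_rot"],x["finger_gap"],x["ft_force"])
```

```text
6.15 [631.3797808  223.75880475  14.0993234 ] [ 1.79990875e+02 -9.21822864e-04  1.01333267e+02] 34.2517391219189 [0.90644499 0.39920662 0.68488391]
```

View pics/side6.png

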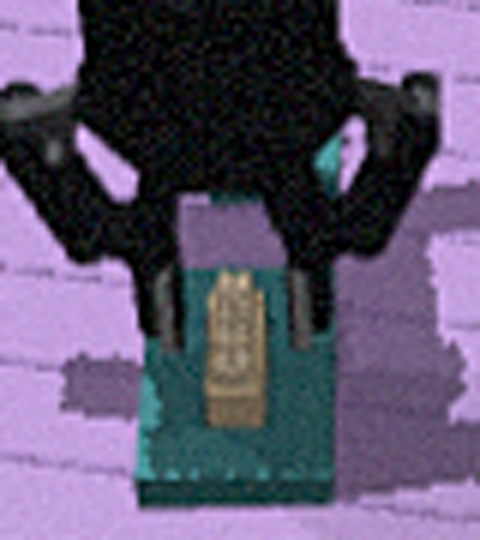

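Call:
{"method": "move_arm", "body": {"rows": [[[0,0,0.004,0,0,0],[0,0,0.008,0,0,0],[0,0,0.01,0,0,0],[0,0,0.012,0,0,0],[0,0,0.012,0,0,0],[0,0,0.012,0,0,0]]]}}

```text
time: 6.75
tool_pos: [631.3, 223.7, 1.9]
tcp_rot: [-180.0, 0.0, 101.3]
ft_force: [-0.0, -0.6, 0.4]
finger_gap: 34.0
```

Run:
```python
from bench import sensors, viewer
from h import *
for n,c in(("side",(250,200,330,290)),):
    s=viewer.snapshot(n); pickle.dump(s,open(n+"7.pkl","wb")); crop(s,*c,6,f"pics/{n}7.png")
x=sensors.sense(); print(x["time"],x["tool_pos"],x["tcp_rot"],x["finger_gap"],x["ft_force"])
```

```text
6.8 [631.40868931 223.74822692   2.11423652] [ 1.79988274e+02 -1.27031868e-03  1.01332424e+02] 33.97085650019618 [-0.39364117  0.30321763  0.26837019]
```

View pics/side7.png

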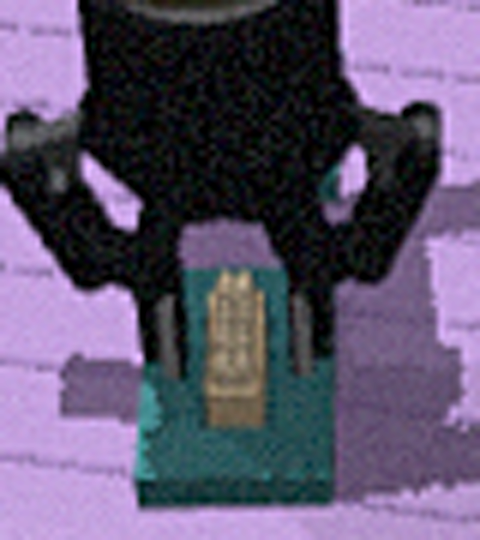

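Call:
{"method": "move_arm", "body": {"rows": [[[0,0,0.002,0,0,0],[0,0,0.002,0,0,0],[0,0,0.002,0,0,0]]]}}

```text
time: 7.1
tool_pos: [631.2, 223.7, -0.1]
tcp_rot: [-180.0, -0.0, 101.3]
ft_force: [0.3, -0.6, 0.1]
finger_gap: 34.4
```

Call:
{"method": "move_arm", "body": {"rows": [[[0,0,0,0,0,0],[0,0,0,0,0,0],[0,0,0,0,0,0],[0,0,0,0,0,0],[0,0,0,0,0,0],[0,0,0,0,0,0]]], "grip": 0, "newtons": 40}}

```text
time: 7.7
tool_pos: [631.5, 223.8, 0.2]
tcp_rot: [180.0, -0.0, 101.3]
ft_force: [-0.0, 0.6, 2.2]
finger_gap: 17.2
```

Run:
```python
from bench import sensors, viewer
from h import *
for n,c in(("side",(250,200,330,290)),):
    s=viewer.snapshot(n); pickle.dump(s,open(n+"8.pkl","wb")); crop(s,*c,6,f"pics/{n}8.png")
x=sensors.sense(); print(x["time"],x["tool_pos"],x["tcp_rot"],x["finger_gap"],x["ft_force"])
```

```text
7.75 [6.31460616e+02 2.23797652e+02 2.17316439e-01] [ 1.79977874e+02 -2.59213395e-03  1.01334462e+02] 16.531115494057033 [-0.55105951 -0.13005854  2.87490558]
```

View pics/side8.png

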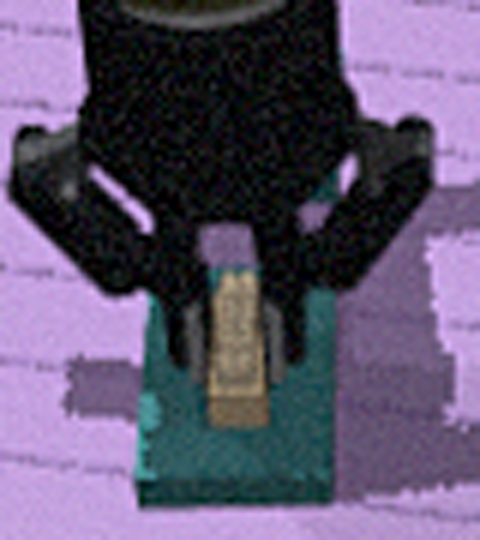

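Call:
{"method": "move_arm", "body": {"rows": [[[0,0,-0.002,0,0,0],[0,0,-0.006,0,0,0],[0,0,-0.012,0,0,0],[0,0,-0.02,0,0,0],[0,0,-0.03,0,0,0],[0,0,-0.045,0,0,0],[0,0,-0.06,0,0,0],[0,0,-0.075,0,0,0],[0,0,-0.09,0,0,0],[0,0,-0.1,0,0,0],[0,0,-0.1,0,0,0],[0,0,-0.1,0,0,0]]]}}

```text
time: 8.95
tool_pos: [631.3, 223.7, 100.0]
tcp_rot: [180.0, 0.0, 101.3]
ft_force: [0.4, 0.8, -1.1]
finger_gap: 16.8
```

Run:
```python
from bench import sensors, viewer
from h import *
for n,c in(("side",(240,150,340,280)),):
    s=viewer.snapshot(n); pickle.dump(s,open(n+"9.pkl","wb")); crop(s,*c,4.5 and 4,f"pics/{n}9.png")
x=sensors.sense(); print(x["time"],x["tool_pos"],x["tcp_rot"],x["finger_gap"],x["ft_force"])
# block corners predicted if held square, underside TCP+5.8
u=np.array([np.cos(np.deg2rad(11.3)),np.sin(np.deg2rad(11.3))]);v=np.array([-u[1],u[0]]);c=x["tool_pos"][:2];z=x["tool_pos"][2]+5.8
P=[np.r_[c+a*u+b*v,z+h] for a,b,h in[(9,22,0),(-9,22,0),(9,22,24),(-9,22,24)]]
print(((proj(s,P)-[240,150]+.5)*4).round())
```

```text
9.0 [630.7987837  223.60401502  99.1921044 ] [-1.79934268e+02  4.84713456e-03  1.01332944e+02] 16.859672413559238 [-0.12971158 -0.59764027 -0.74871694]
[[167. 349.]
 [207. 348.]
 [163. 311.]
 [204. 310.]]
```

View pics/side9.png

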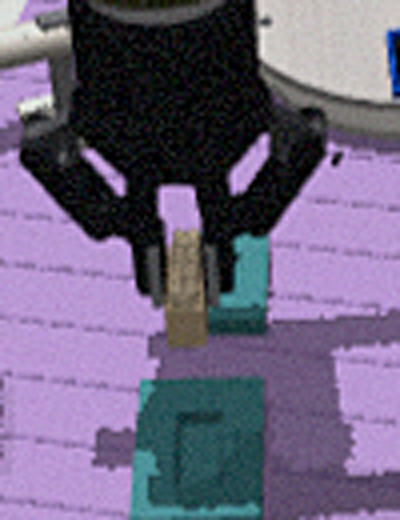

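```bash
python3 -c "
from p import *
go([631.29,223.72,100,101.33],[567.5,-54.2,100,103.5])"
```

```text
tool shift mm [-260.  -117.1   -0. ] rz -2.17
```

Call:
{"method": "move_arm", "body": {"rows": [[[-0.008,-0.003,0,0,0,-0.2],[-0.024,-0.011,0,0,0,-0.4],[-0.044,-0.02,0,0,0,-0.6],[-0.066,-0.03,0,0,0,-0.8],[-0.09,-0.04,0,0,0,-1],[-0.114,-0.051,0,0,0,-1.2],[-0.138,-0.062,0,0,0,-1.4],[-0.162,-0.073,0,0,0,-1.6],[-0.186,-0.084,0,0,0,-1.8],[-0.21,-0.095,0,0,0,-2],[-0.23,-0.104,0,0,0,-2.2],[-0.246,-0.111,0,0,0,-2.2],[-0.256,-0.115,0,0,0,-2.2],[-0.26,-0.117,0,0,0,-2.2],[-0.26,-0.117,0,0,0,-2.2],[-0.26,-0.117,0,0,0,-2.2],[-0.26,-0.117,0,0,0,-2.2]]]}}

```text
time: 10.7
tool_pos: [567.8, -53.4, 100.0]
tcp_rot: [180.0, -0.0, 103.6]
ft_force: [0.1, 0.5, -0.5]
finger_gap: 16.9
```

Call:
{"method": "move_arm", "body": {"rows": [[[0,0,0.01,0,0,0],[0,0,0.02,0,0,0],[0,0,0.03,0,0,0],[0,0,0.04,0,0,0],[0,0,0.045,0,0,0],[0,0,0.045,0,0,0],[0,0,0.045,0,0,0],[0,0,0.045,0,0,0]]]}}

```text
time: 11.5
tool_pos: [568.2, -54.3, 55.6]
tcp_rot: [179.9, 0.0, 103.5]
ft_force: [-0.3, -0.5, -0.7]
finger_gap: 17.0
```

Run:
```python
from bench import sensors, viewer
from h import *
for n,c in(("side",(300,120,390,200)),("top",(370,140,490,250))):
    s=viewer.snapshot(n); pickle.dump(s,open(n+"10.pkl","wb")); crop(s,*c,6,f"pics/{n}10.png")
x=sensors.sense(); print(x["time"],x["tool_pos"],x["tcp_rot"],x["finger_gap"],x["ft_force"],x["joint_pos"])
```

```text
11.6 [568.18348077 -54.3157045   55.67687487] [1.79939713e+02 2.75486437e-02 1.03530256e+02] 17.10590185998314 [ 0.05116631 -0.04295844 -1.00754231] [-1.06067984e+01  1.04417404e+01  9.90486031e+01 -5.17163703e-04
  7.04433749e+01 -2.41368956e+01]
```

View pics/side10.png

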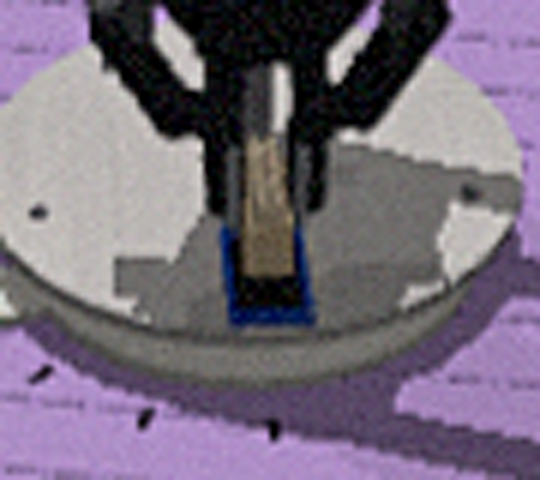

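View pics/top10.png

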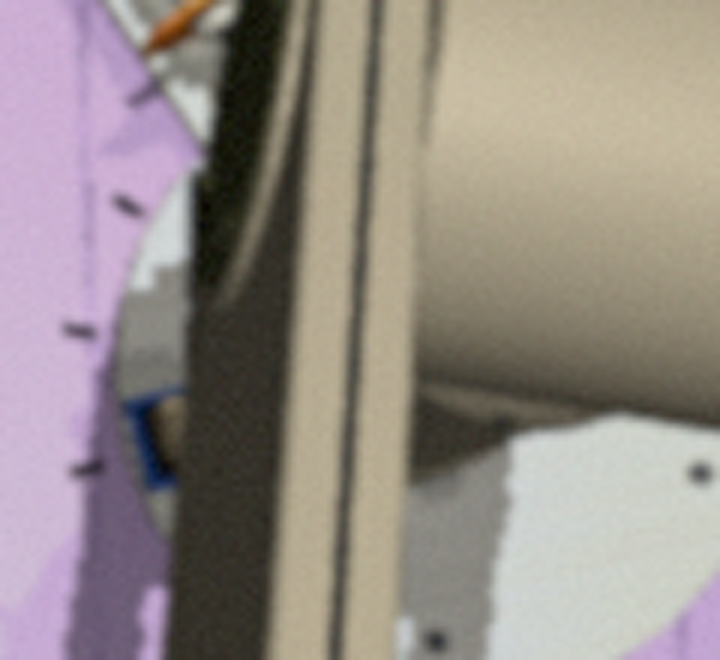

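Call:
{"method": "move_arm", "body": {"rows": [[[0,0,0.004,0,0,0],[0,0,0.008,0,0,0],[0,0,0.012,0,0,0],[0,0,0.015,0,0,0],[0,0,0.017,0,0,0],[0,0,0.018,0,0,0],[0,0,0.018,0,0,0],[0,0,0.018,0,0,0]]]}}

```text
time: 12.4
tool_pos: [567.8, -54.2, 37.1]
tcp_rot: [180.0, 0.0, 103.5]
ft_force: [0.8, 0.0, -1.8]
finger_gap: 17.0
```

Run:
```python
from bench import sensors, viewer
from h import *
for n,c in(("side",(300,120,390,200)),):
    s=viewer.snapshot(n); pickle.dump(s,open(n+"11.pkl","wb")); crop(s,*c,6,f"pics/{n}11.png")
x=sensors.sense(); print(x["time"],x["tool_pos"],x["tcp_rot"],x["finger_gap"],x["ft_force"])
```

```text
12.45 [567.84471128 -54.21658319  37.19200304] [1.79980976e+02 6.74986832e-03 1.03532328e+02] 16.96312522190318 [ 0.3328015  -0.61968448 -1.0942754 ]
```

View pics/side11.png

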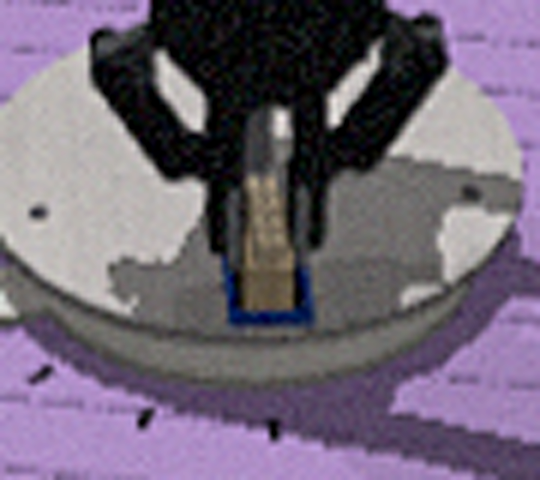

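Block sits inside the nest walls (front bottom edge at crop 270,310, between the blue walls), about 1 mm above the floor. Lower 1 mm, check force, release.

Call:
{"method": "move_arm", "body": {"rows": [[[0,0,0.001,0,0,0],[0,0,0.001,0,0,0],[0,0,0.001,0,0,0]]]}}

```text
time: 12.75
tool_pos: [567.9, -54.3, 36.2]
tcp_rot: [180.0, 0.0, 103.5]
ft_force: [0.4, -0.2, -0.2]
finger_gap: 17.0
```

Call:
{"method": "move_arm", "body": {"rows": [[[0,0,0,0,0,0],[0,0,0,0,0,0],[0,0,0,0,0,0],[0,0,0,0,0,0],[0,0,0,0,0,0]]], "grip": 0.42}}

```text
time: 13.25
tool_pos: [567.7, -54.2, 36.0]
tcp_rot: [-180.0, -0.0, 103.5]
ft_force: [-1.3, 0.4, -0.2]
finger_gap: 35.9
```

Call:
{"method": "move_arm", "body": {"rows": [[[0,0,-0.005,0,0,0],[0,0,-0.015,0,0,0],[0,0,-0.03,0,0,0],[0,0,-0.05,0,0,0],[0,0,-0.07,0,0,0],[0,0,-0.09,0,0,0],[0,0,-0.11,0,0,0],[0,0,-0.12,0,0,0],[0,0,-0.12,0,0,0],[0,0,-0.12,0,0,0]]]}}

```text
time: 14.25
tool_pos: [567.6, -54.2, 155.9]
tcp_rot: [180.0, 0.0, 103.5]
ft_force: [-0.4, -0.7, -1.5]
finger_gap: 36.0
```

```bash
python3 - <<'E'
from bench import sensors, viewer
from h import *
for n,c in(("side",(290,90,400,200)),):
    s=viewer.snapshot(n); pickle.dump(s,open(n+"12.pkl","wb")); crop(s,*c,5,f"pics/{n}12.png")
x=sensors.sense(); print(x["time"],x["tool_pos"],x["tcp_rot"],x["finger_gap"],x["ft_force"])
E
python3 -c "
from p import *
at([631.29,223.72,100,101.33],[-.26,-.117,0,-2.2])
go([567.5,-54.15,156,103.53],[584.8,-130.8,156,193.5])"
```

```text
14.3 [567.09754937 -54.09055445 155.07278044] [-1.79930771e+02 -3.16785623e-02  1.03533616e+02] 35.939988251883705 [ 0.91292828 -0.4869617  -0.3239389 ]
cmd now [567.65 -54.2  100.   103.53]
tool shift mm [-78.6  -1.1  -0. ] rz -89.97
```

View pics/side12.png

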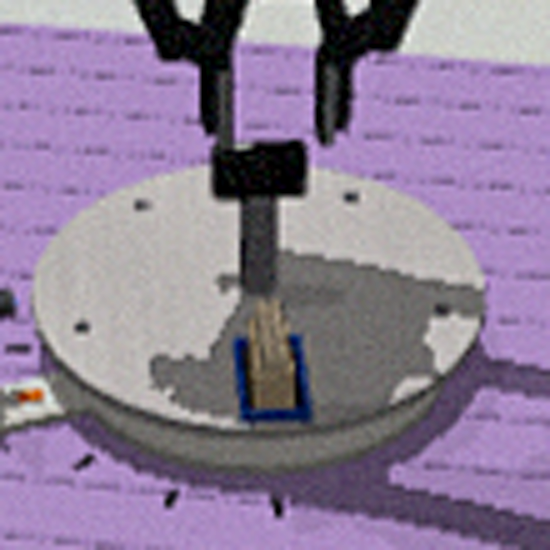

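Call:
{"method": "move_arm", "body": {"rows": [[[-0.008,0,0,0,0,-8],[-0.016,0,0,0,0,-16],[-0.024,0,0,0,0,-24],[-0.032,0,0,0,0,-32],[-0.04,0,0,0,0,-40],[-0.048,0,0,0,0,-48],[-0.056,0,0,0,0,-56],[-0.062,-0.001,0,0,0,-64],[-0.068,-0.001,0,0,0,-72],[-0.074,-0.001,0,0,0,-80],[-0.0785,-0.001,0,0,0,-86],[-0.0785,-0.001,0,0,0,-89.9],[-0.0785,-0.001,0,0,0,-89.9],[-0.0785,-0.001,0,0,0,-89.9],[-0.0785,-0.001,0,0,0,-89.9]]], "grip": 0.5}}

```text
time: 15.8
tool_pos: [584.7, -130.5, 155.4]
tcp_rot: [180.0, -0.0, -166.7]
ft_force: [-0.8, 0.4, -0.5]
finger_gap: 42.7
```

Call:
{"method": "move_arm", "body": {"rows": [[[0,0,0.01,0,0,0],[0,0,0.02,0,0,0],[0,0,0.026,0,0,0],[0,0,0.028,0,0,0],[0,0,0.028,0,0,0],[0,0,0.028,0,0,0]]]}}

```text
time: 16.4
tool_pos: [585.2, -130.8, 128.2]
tcp_rot: [-180.0, 0.0, -166.6]
ft_force: [1.3, 0.5, 0.1]
finger_gap: 42.9
```

Run:
```python
from bench import sensors, viewer
from h import *
for n,c in(("side",(290,80,400,200)),("top",(380,130,510,260))):
    s=viewer.snapshot(n); pickle.dump(s,open(n+"13.pkl","wb")); crop(s,*c,5,f"pics/{n}13.png")
x=sensors.sense(); print(x["time"],x["tool_pos"],x["tcp_rot"],x["finger_gap"],x["ft_force"],x["joint_pos"])
```

```text
16.5 [ 585.41158362 -130.8796048   128.54069001] [-1.79974880e+02  4.28458416e-02 -1.66569124e+02] 42.594753445410525 [-0.58170467 -0.19477038 -0.25337275] [-1.74989078e+01  1.04666649e+01  9.09386980e+01  4.83869027e-04
  7.85449726e+01 -1.20929871e+02]
```

View pics/side13.png

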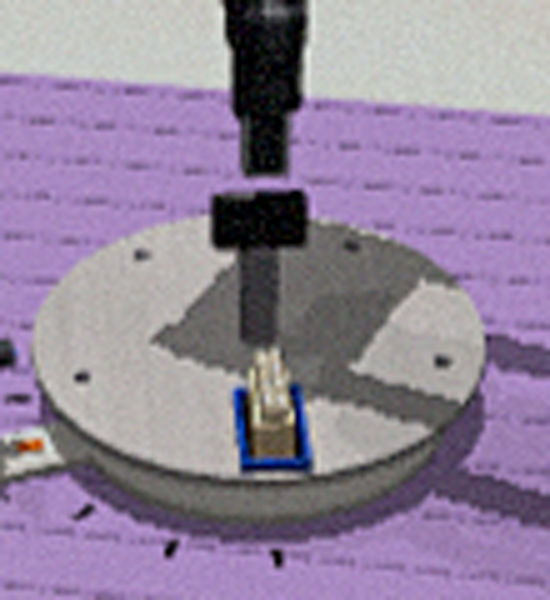

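View pics/top13.png

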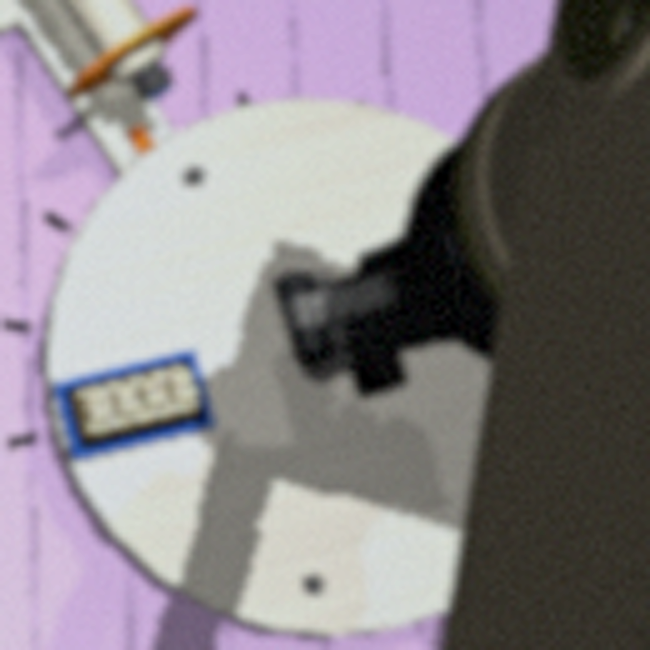

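Call:
{"method": "move_arm", "body": {"rows": [[[0,0,0.008,0,0,0],[0,0,0.016,0,0,0],[0,0,0.024,0,0,0],[0,0,0.032,0,0,0],[0,0,0.038,0,0,0],[0,0,0.042,0,0,0],[0,0,0.042,0,0,0],[0,0,0.042,0,0,0]]]}}

```text
time: 17.3
tool_pos: [585.1, -130.8, 86.1]
tcp_rot: [-180.0, 0.0, -166.6]
ft_force: [-0.2, -0.8, 0.2]
finger_gap: 42.8
```

Run:
```python
from bench import sensors, viewer
from h import *
for n,c in(("side",(290,80,400,200)),):
    s=viewer.snapshot(n); pickle.dump(s,open(n+"14.pkl","wb")); crop(s,*c,5,f"pics/{n}14.png")
x=sensors.sense(); print(x["time"],x["tool_pos"],x["tcp_rot"],x["finger_gap"],x["ft_force"])
u=np.array([np.cos(np.deg2rad(103.4)),np.sin(np.deg2rad(103.4))]);c=np.array([584.8,-130.8])
print("front finger tip at z",[(z,((proj(s,np.r_[c+g*u,z])-[290,80]+.5)*5).round().tolist()) for z in(88,94,104,114) for g in(21,32)])
```

```text
17.35 [ 585.3448844  -130.84495291   86.38725205] [-1.79981238e+02  2.92920558e-02 -1.66562663e+02] 42.35831179894801 [-0.1025077  -0.43805744  0.29946355]
front finger tip at z [(88, [[262.0, 281.0]]), (88, [[264.0, 294.0]]), (94, [[262.0, 270.0]]), (94, [[264.0, 283.0]]), (104, [[262.0, 252.0]]), (104, [[264.0, 265.0]]), (114, [[263.0, 233.0]]), (114, [[265.0, 247.0]])]
```

View pics/side14.png

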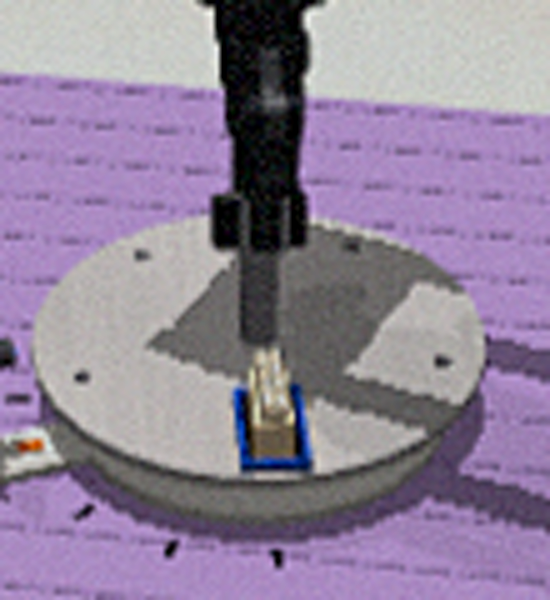

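Call:
{"method": "move_arm", "body": {"rows": [[[0,0,0.005,0,0,0],[0,0,0.01,0,0,0],[0,0,0.013,0,0,0],[0,0,0.015,0,0,0],[0,0,0.015,0,0,0],[0,0,0.015,0,0,0]]]}}

```text
time: 17.95
tool_pos: [585.1, -130.8, 71.0]
tcp_rot: [-180.0, -0.0, -166.6]
ft_force: [-0.7, -0.6, 0.3]
finger_gap: 42.8
```

Call:
{"method": "move_arm", "body": {"rows": [[[0,0,0,0,0,0],[0,0,0,0,0,0],[0,0,0,0,0,0],[0,0,0,0,0,0],[0,0,0,0,0,0],[0,0,0,0,0,0],[0,0,0,0,0,0]]], "grip": 0, "newtons": 80}}

```text
time: 18.65
tool_pos: [585.6, -132.0, 71.7]
tcp_rot: [-179.9, 0.0, -166.6]
ft_force: [0.2, -4.5, 1.5]
finger_gap: 13.2
```

Run:
```python
from bench import sensors, viewer
from h import *
for n,c in(("side",(290,80,400,200)),):
    s=viewer.snapshot(n); pickle.dump(s,open(n+"15.pkl","wb")); crop(s,*c,5,f"pics/{n}15.png")
x=sensors.sense(); print(x["time"],x["tool_pos"],x["tcp_rot"],x["finger_gap"],x["ft_force"],x["wrist_torque"])
```

```text
18.7 [ 585.55049465 -132.00370189   71.70915759] [-1.79883050e+02  4.66894745e-02 -1.66594970e+02] 13.11050669766397 [-0.83513088 -5.23021531  1.3312803 ] [-0.78880304 -0.01018247  0.01814809]
```

View pics/side15.png

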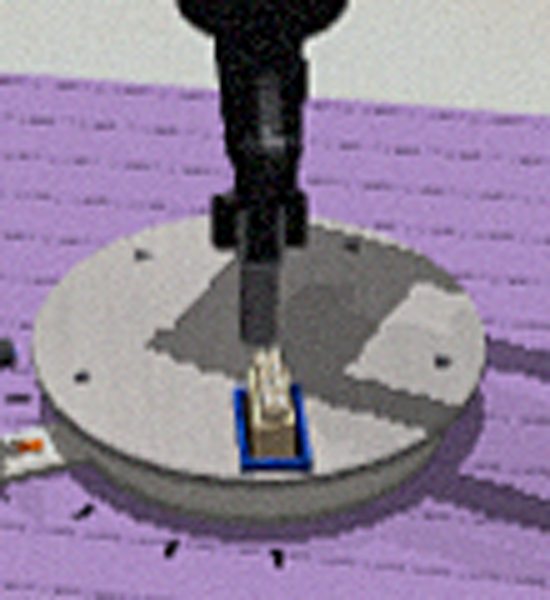

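Call:
{"method": "move_arm", "body": {"rows": [[[0,-0.0005,0,0,0,1],[0,-0.001,0,0,0,3],[0,-0.0013,0,0,0,6],[0,-0.0013,0,0,0,9],[0,-0.0013,0,0,0,12],[0,-0.0013,0,0,0,15],[0,-0.0013,0,0,0,18],[0,-0.0013,0,0,0,21],[0,-0.0013,0,0,0,23],[0,-0.0013,0,0,0,24],[0,-0.0013,0,0,0,24],[0,-0.0013,0,0,0,24]]]}}

```text
time: 19.9
tool_pos: [585.6, -132.0, 71.7]
tcp_rot: [-180.0, 0.0, 169.4]
ft_force: [-2.2, -0.9, 5.3]
finger_gap: 13.3
```

Run:
```python
from bench import sensors, viewer
from h import *
for n,c in(("side",(250,80,400,200)),("top",(380,130,510,260))):
    s=viewer.snapshot(n); pickle.dump(s,open(n+"16.pkl","wb")); crop(s,*c,5,f"pics/{n}16.png")
x=sensors.sense(); print(x["time"],x["tool_pos"],x["tcp_rot"],x["finger_gap"],x["ft_force"],x["wrist_torque"])
```

```text
20.0 [ 585.59216638 -132.03842115   71.71943482] [-1.79998980e+02  2.94749430e-02  1.69421164e+02] 12.49612221221131 [-2.36950218 -1.2577545   6.07743434] [-0.14264028  0.37060462  0.0128286 ]
```

View pics/side16.png

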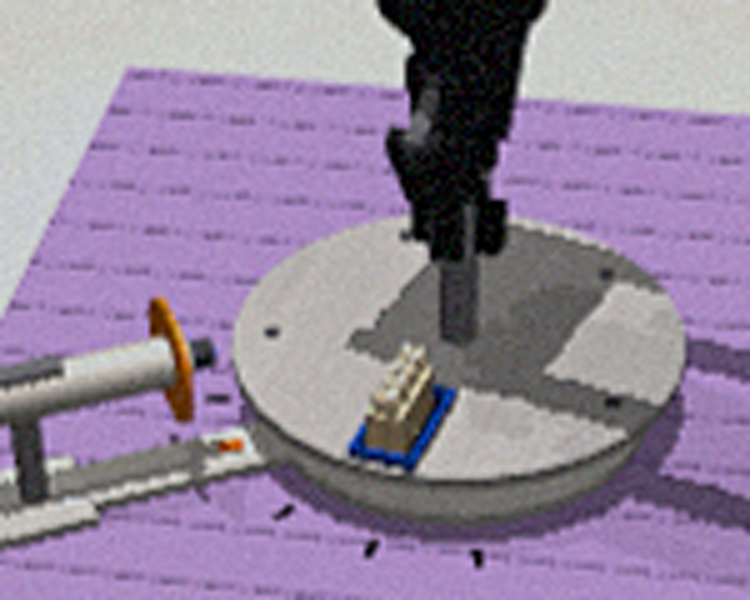

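View pics/top16.png

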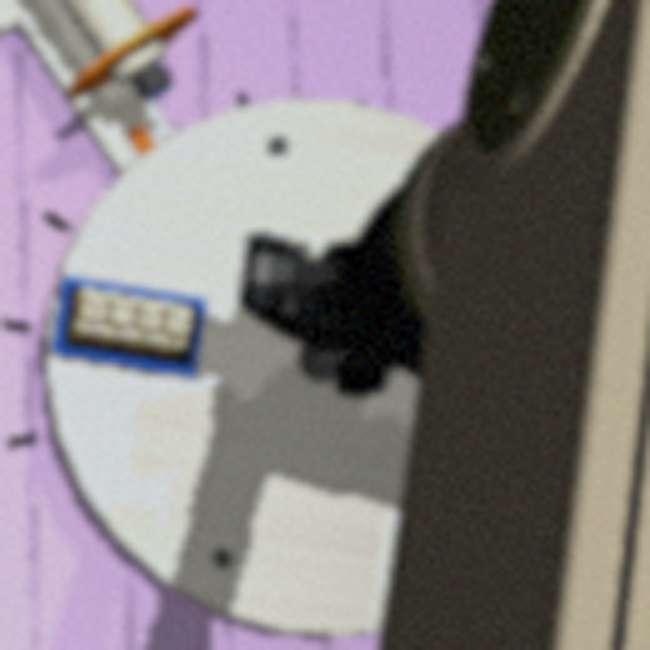

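Call:
{"method": "move_arm", "body": {"rows": [[[0,0,0,0,0,1],[0,0,0,0,0,3],[0,0,0,0,0,6],[0,0,0,0,0,9],[0,0,0,0,0,12],[0,0,0,0,0,15],[0,0,0,0,0,18],[0,0,0,0,0,21],[0,0,0,0,0,24],[0,0,0,0,0,27],[0,0,0,0,0,30],[0,0,0,0,0,33],[0,0,0,0,0,36],[0,0,0,0,0,39],[0,0,0,0,0,42],[0,0,0,0,0,44.5],[0,0,0,0,0,46],[0,0,0,0,0,47.5],[0,0,0,0,0,48],[0,0,0,0,0,48]]]}}

```text
time: 22.0
tool_pos: [585.6, -132.1, 71.7]
tcp_rot: [180.0, 0.0, 121.4]
ft_force: [-2.0, -1.6, 5.8]
finger_gap: 12.8
```

Call:
{"method": "move_arm", "body": {"rows": [[[0,0,0,0,0,0],[0,0,0,0,0,0],[0,0,0,0,0,0]]]}}

```text
time: 22.3
tool_pos: [585.6, -132.0, 71.7]
tcp_rot: [180.0, 0.0, 121.4]
ft_force: [-2.5, -1.1, 5.4]
finger_gap: 13.2
```

```bash
cat > ang.py <<'E'
from bench import sensors, viewer
from h import *
from m2 import blue
import sys
k=sys.argv[1]
for n,c in(("side",(250,80,400,200)),("top",(380,130,510,260))):
    s=viewer.snapshot(n); pickle.dump(s,open(n+k+".pkl","wb")); crop(s,*c,5,f"pics/{n}{k}.png")
    for q in ("0",k):
        rr=blue(load(n+q),n+q); d=np.array(rr[0])-[585.2,-131]; print("radial",np.hypot(*d),"dir",np.degrees(np.arctan2(d[1],d[0])))
x=sensors.sense(); print(x["time"],x["tool_pos"],x["tcp_rot"],x["finger_gap"],x["ft_force"],x["wrist_torque"],x["joint_pos"][5])
E
python3 ang.py 17
```

```text
side0 blue [343.87037037 165.44444444] ((566.5013427734375, -51.92586135864258), (30.345399856567383, 60.46461868286133), 13.802766799926758)
radial 81.25490252254995 dir 103.30433894987547
side17 blue [312.22033898 155.        ] ((646.4923706054688, -82.32710266113281), (58.84478759765625, 25.496681213378906), 36.54473114013672)
radial 78.26752602323667 dir 38.453447923504314
top0 blue [406.09459459 210.86486486] ((568.3651123046875, -54.87579345703125), (27.133638381958008, 54.144386291503906), 13.672204971313477)
radial 77.96350598523871 dir 102.47026556252104
top17 blue [420.921875 174.578125] ((643.376220703125, -83.95083618164062), (56.62159729003906, 24.35784339904785), 56.65557861328125)
radial 74.82042816841883 dir 38.96369119803406
22.4 [ 585.58726866 -132.06595499   71.68918894] [1.79980330e+02 2.23866796e-02 1.21420136e+02] 13.274475071922854 [-2.49905447 -1.7389862   4.0676165 ] [-0.18448053  0.42154775  0.0462739 ] -49.02222403688146
```

View pics/side17.png

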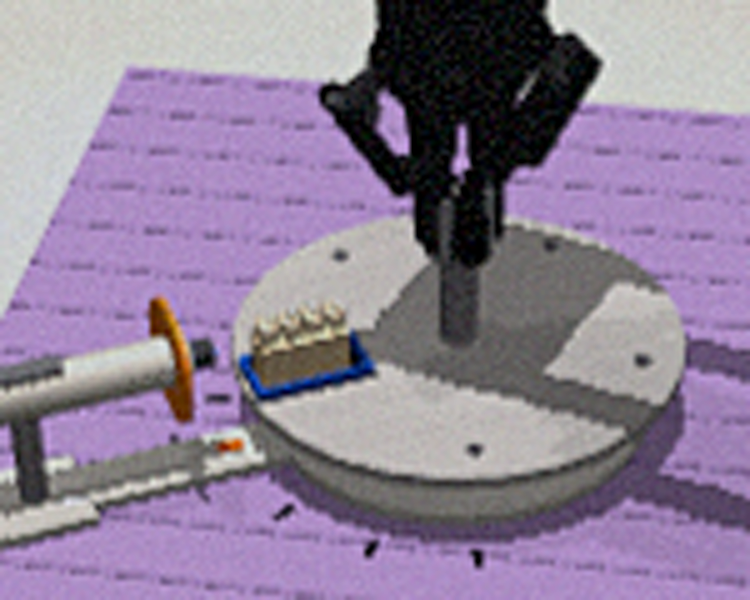

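View pics/top17.png

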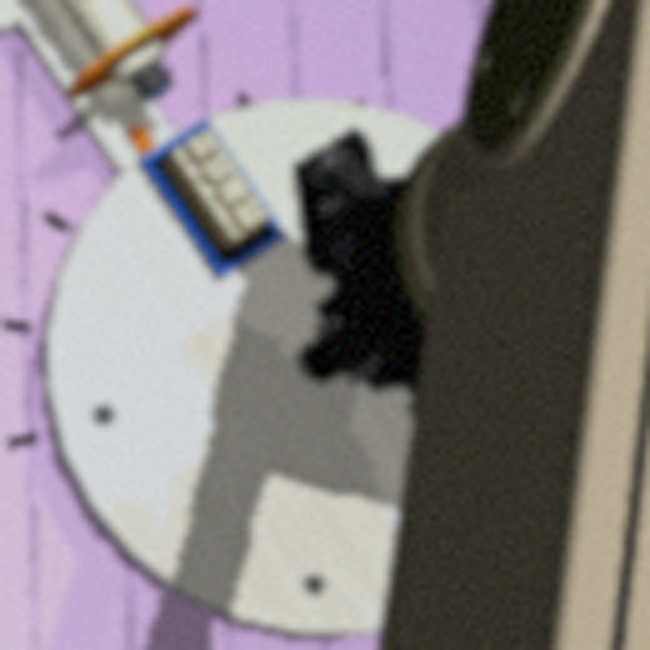

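```bash
cat > bolt.py <<'E'
from h import *
import sys
def bolts(k):
    out={}
    for n in("top","side"):
        s=load(n+k); g=s["color"].max(2).astype(np.float32); bl=cv2.GaussianBlur(g,(0,0),1)
        c=np.array([585.2,-130.6]); L=[]
        for th in np.arange(0,360,1.):
            t=np.deg2rad(th)
            for rr in (92,):pass
        # dark blobs on disc vs local background
        d=cv2.medianBlur(s["color"].max(2),15).astype(np.float32)-bl
        m=(d>25).astype(np.uint8); N,lab,st,ce=cv2.connectedComponentsWithStats(m)
        for i in range(1,N):
            if st[i,4]>40 or st[i,4]<3: continue
            X=ray(s,ce[i],42)[0,:2]
            w=(lab==i)*d; yy,xx=np.nonzero(w); ww=w[yy,xx]; X=ray(s,[[(xx*ww).sum()/ww.sum(),(yy*ww).sum()/ww.sum()]],42)[0,:2]-c
            if 80<np.hypot(*X)<104: L.append((round(float(np.degrees(np.arctan2(X[1],X[0])))%360,1),round(float(np.hypot(*X)),1)))
        print(k,n,sorted(L))
for k in sys.argv[1:]: bolts(k)
E
python3 bolt.py 0 13 16 17
```

```text
0 top [(30.5, 91.2), (175.7, 88.3), (248.6, 89.8), (319.5, 91.4)]
0 side [(31.1, 89.4), (104.3, 85.1), (175.8, 90.6), (246.9, 90.1), (319.1, 90.7)]
13 top [(30.4, 91.0), (175.5, 88.3), (324.5, 97.6), (328.2, 95.9)]
13 side [(31.1, 89.4), (111.9, 82.4), (175.8, 90.6), (319.1, 90.7)]
16 top [(7.2, 91.7), (151.6, 88.2)]
16 side [(7.5, 89.2), (219.0, 103.5), (266.4, 92.9), (293.3, 92.2)]
17 top [(1.0, 80.9), (102.8, 88.9), (175.9, 88.1), (347.8, 93.9)]
17 side [(16.7, 96.6), (103.6, 89.6), (176.0, 90.6), (218.5, 103.8), (289.7, 90.6), (319.1, 90.7)]
```

Call:
{"method": "move_arm", "body": {"rows": [[[0,0,0,0,0,0],[0,0,0,0,0,0],[0,0,0,0,0,0],[0,0,0,0,0,0],[0,0,0,0,0,0],[0,0,0,0,0,0],[0,0,0,0,0,0],[0,0,0,0,0,0]]]}}

```text
time: 23.2
tool_pos: [585.6, -132.0, 71.7]
tcp_rot: [180.0, 0.0, 121.4]
ft_force: [-2.2, -1.3, 5.1]
finger_gap: 13.2
```

```bash
python3 ang.py 18 | tail -1; python3 bolt.py 18
python3 - <<'E'
from h import *
cv2.imwrite("pics/full18.png",load("side18")["color"][:,:,::-1])
E
```

```text
23.3 [ 585.58276893 -132.06355869   71.716423  ] [1.79979805e+02 2.14071647e-02 1.21421477e+02] 13.083547035565138 [-2.29233453 -1.1797476   5.79174484] [-0.16231772  0.41174435  0.08965932] -49.0244638268744
18 top [(1.1, 80.9), (102.8, 88.9), (175.9, 88.1), (347.8, 93.9)]
18 side [(9.5, 95.2), (20.9, 98.0), (103.9, 89.4), (175.9, 90.6), (218.5, 103.9), (289.5, 90.2), (319.1, 90.7)]
```

View pics/full18.png

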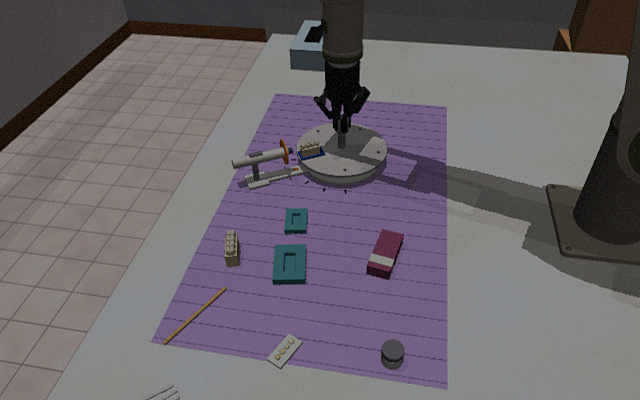

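Block in the nest at (311,149) facing the lamp; carton, jar and card are where they were; no creep.

```bash
python3 -c "
from bench import hand_in
print(hand_in())"
```

```text
the job is handed in; nothing more can be done
None
```

The ivory block is seated in the blue-walled nest, teeth up, and the knob is turned clockwise three clicks. I handed the job in at about 23 s, with the gripper still holding the knob.

**Last checks**
- **Turn angle:** the disc's bolts moved by about 72° (within 0.3°) in both views, and did not creep over a further 0.9 s. The tool's own yaw also turned by 72.0°.
- **Block:** it sits inside the nest walls, facing the lamp.
- **Bystanders:** the carton, jar and shade card are where they were in the first picture.
- **Forces:** the wrist readings I took stayed at about 6 N or below.

**Checks that failed or disagreed**
- **First grasp missed:** the fingers closed above the block. The pictures showed the fingertips standing about 28 mm higher than the reported tool position and the 8 mm tip length imply. I set the grasp heights from the pictures and forces instead. I did not find the cause of this offset.
- **Finger gap:** it read 1 to 1.5 mm under the true widths, 17 mm on the 18 mm block and 13 mm on the 14 mm knob.
- **Blue wall outline:** after the turn it suggested only about 64°, but one wall was partly missing from the mask. I trusted the bolts and the tool yaw instead.

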